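# Seat the plant camera on its three-point mount

### The job

Pick up the little plant camera by its housing and put it back on its mount facing the same way as the mount, feeling along the seat plate until its three ball feet settle fully into the cone, the groove and the flat. Before letting go or after, press it home with about one and a half kilos' weight (15 N) for about a second, never knocking or pressing much harder than that, and leave it standing level and free, with the other things on the bench undisturbed.

Things in the scene. Friction and masses are not known exactly. Their poses are not given: they have to be found in the camera images.
- camera_mid (a point): Plant camera on a T-shaped foot, about 0.42 kg (varies by a quarter), loose. Point: centre of its upright grey housing, 34 mm (x) by 40 mm (y) by 62 mm tall (31 mm either way), 50 mm above the undersides of the feet. +x is where the round black lens (26 mm wide, 16 mm long) looks, z up. Grip the housing across y (40 mm).
- camera_foot (a point): Point in the camera's T foot, 35 mm below camera_mid, same axes. Bars 8 mm thick, this point half-way up: crossbar 112 mm along y and 26 mm wide at x = -30 mm, stem 28 mm wide from x = -43 to +45 mm. Under them three steel ball feet 13 mm across at (x, y) = (-30, 42), (-30, -42), (32, 0) mm, undersides level, 15 mm below the point.
- mount: Fixed dark-wood base 230 x 152 mm, 12 mm high, rims along its sides 18 mm; it carries a steel seat plate. Origin on the bench, z up; the seated camera's lens looks along +x. The plate is clamped at an offset s along x, anywhere from -24 to +24 mm, not reported; it stays put while you work. Fully seated, camera_mid is level at (s+2, 0, 72) mm in this frame.
- mount_seats (a point): Point on the mount's axis at the flat's height, 22 mm above its origin, same axes; it does not shift with s. From it in mm: cone pit (45 degrees, mouth 11.5 wide) at (s-28, 42); V groove along y (45 degrees, 11.5 wide, 32 long) centred (s-28, -42); each cut in a raised land 3.1 high, |y| from 14 to 68. Flat: channel between the lands, foot at (s+34, 0). Lands and flat: x from s-86 to s+92.
- pot: Terracotta pot on its saucer with a small plant, 124 mm across at the saucer, 175 mm tall, loose; origin centre of the underside. Leave alone.
- bottle: Green glass bottle with a cap, 64 mm across, 190 mm tall, loose; origin centre of the underside. Leave alone.
- rake: Hand rake with a soft dark handle, 230 mm long, lying on the bench, loose; origin on the bench near its middle, handle towards its -x. Leave alone.
- tamper: Wooden pot tamper, foot 64 mm across, 110 mm tall, standing, loose; origin centre of the underside. Leave alone.
Not all that is in view belongs to the job. There is more than one size of the part that bears camera_mid; the job needs the middle-sized.

How it is judged:
By the outcome, as a careful person would: the job done as asked, in the order asked, and still so for the second after the job is handed in, with the robot touching nothing.
It also fails if it takes over 67 s, if anything falls off the work surface, if the arm or the gripper's body presses on something with over 40 N, if the wrist force passes 120 N, or if a joint passes its speed limit or range.

### The arm

A 7-joint arm with a two-finger parallel gripper is mounted at the origin on the work surface. World frame = base frame: x ahead of the robot, y to its left, z up, the work surface at z = 0. Lengths are in m, angles in rad, forces in N, time in s.
With the tool pointing down it reaches from about 0.35 to 0.9 m from the base axis. Payload 7.2 kg.
Tool frame: the origin (TCP) lies at the very end of the fingers, on their centre line; the grasp point (between the pads) lies 19 mm behind it; z points along the fingers, y is the line along which they close (so a half turn about z gives the same grasp; the last joint's range is limited). The gripper opens to 88 mm and grips with 3 to 60 N. Pads are 20 mm wide; open, the fingers measure 115 mm over their backs; the gripper's body (75 mm by 178 mm) begins 61 mm behind the grasp point.
Start: joints at [1.235, 0.411, -0.013, 1.596, 0.006, 1.134, -0.082], TCP at [0.165, -0.603, 0.223] pointing down, gripper open.
Joint ranges: [-2.95, 2.95], [-0.29, 1.99], [-1.47, 1.44], [0.14, 2.54], [-1.03, 4.17], [0.13, 1.85], [-2.86, 2.86]. Speed limits (rad/s): [2.39, 2.39, 3.01, 3.01, 3.14, 3.14, 3.14].

### API

Orientations are given as a unit quaternion [x, y, z, w].
In Python, from station import env gives the robot as it stands.
- The arm moves only by the tool servo_tool, never from a script. Its argument "steps" is a list of rows, each a list of 3 entries, a list of its own where there are three numbers: the shift along the world's x, y, z scaled (see below), then the turn, a rotation vector about the world's x, y, z scaled (see below), then the gripper's target within -1 to 1 (shut at 1, half-way at 0, fully open at -1). A call has 1 to 20 rows; each row shifts and turns the commanded pose from where the row before left it; what a row does not reach is not made up. The controller multiplies each number of a shift by 4 cm and each number of a turn by 4 degrees. A row lasts 1/10 s, in which the tool goes at most 50 mm and 8.59 degrees, less where a joint would pass 70% of its speed; a pose out of reach is approached as far as the arm can. A call with a number of a shift or a turn outside -1 to 1 is refused whole. A call with a gripper value outside its range is refused whole. The fingers move at their own pace and stop on an object; "squeeze" is the grip in N (left out, the last holds). Time passes only in rows, so rows that do not move let the fingers close. It gives the time, the measured TCP pose, the force, the opening and the grip force at its end, in the units of the state.
- env.state(): the state, without advancing time (a new reading comes with each control period).
- env.grab_frame(name): name is "scene" or "top"; returns a dict with "pixels" (384x512x3 uint8, red, green, blue), "depth" (384x512 float32, m along the optical axis (not along the pixel's ray), 0 where there is no reading), "mtx" (3x3 intrinsics, pixels), "k1" (the pictures are not rectified: a ray, as slopes to the right and down, at radius r is drawn at 1 + k1 r^2 times it, then the intrinsics apply), "rvec" (rotation vector, rad) and "tvec" (3), from world to camera coordinates, as OpenCV has them. Camera axes: x right, y down, z forward; pixel columns grow to the right and rows downward; lengths in m; the calibration is good to about 2 mm. A picture is of the moment at which its call begins.
- env.close_job(): hands the job in; it is judged then, once.
Trained networks look in the newest picture that a camera, given by its name, has taken for a name from the list of things; names that differ only in an ending like _2 or _b are one class to them, and where a whole thing is asked for, a point or a joint stands for the part that bears it (a point fixed in the world has none). Each returns a list of dicts, best first, with "score" (0 to 1); they miss things now and then, are a little off and sometimes report something else, mostly with a low value. They report only what shows in the picture. A call takes as long as a camera call. They do not tell look-alikes from the thing itself.
- env.silhouettes(camera, name): "region" (384x512 bool, what is visible of it) and "point" ([row, column] in pixels, amid what is visible of it).
The state is a dict: "time": time; "q": joint angles; "dq": joint speeds; "tau": joint torques, N m; "position": TCP position; "eef_rot": TCP orientation; "wrist_force": force on the tool from outside, world axes, zero at the start; "torque": the same for the moment, N m; "grip_width": finger opening in m; "grasp_force": force on a finger pad.
Only numpy, scipy, OpenCV 4.12 (cv2) and the standard library are available. Lean on these libraries where they do the work, as an engineer would, in place of code of your own. Each camera call takes 0.05 s, during which the arm holds its last target. There are 200 camera calls.

## Working session

There is one attempt and no reset: what is moved stays moved. The work goes in short steps, Python scripts to look and compute and a tool call to move; the robot and the scene stay as the last step left them, time stands still between calls to the robot, and variables do not carry over. Pictures are saved under pics/ and viewed, at most 10 in all, crops included, and the job is handed in when it is done.

Besides the shell and the picture viewer there is one more tool, called after "Call:" by a JSON object that holds its "name" and its "arguments". servo_tool: Moves the arm, as the interface text tells. Shifts and turns lie within -1 to 1; 1 stands for 4 cm of shift or 4 degrees of turn. Its arguments: {"type":"object","properties":{"steps":{"type":"array"},"squeeze":{"type":"number"}},"required":["steps"]}

```bash
mkdir -p pics
cat > h.py <<'E'
import numpy as np,cv2
from station import env
def cloud(f):
    h,w=f["depth"].shape
    v,u=np.mgrid[:h,:w]
    K=f["mtx"]; dx=(u-K[0,2])/K[0,0]; dy=(v-K[1,2])/K[1,1]
    x,y=dx.copy(),dy.copy()
    for _ in range(8):
        s=1+f["k1"]*(x*x+y*y); x,y=dx/s,dy/s
    d=f["depth"]; P=np.stack([x*d,y*d,d],-1)
    R=cv2.Rodrigues(np.array(f["rvec"],float))[0]
    W=(P-np.ravel(f["tvec"]))@R
    W[d==0]=np.nan
    return W
def proj(f,p):
    R=cv2.Rodrigues(np.array(f["rvec"],float))[0]
    c=R@np.array(p)+np.ravel(f["tvec"]); a=c[:2]/c[2]; a=a*(1+f["k1"]*(a@a))
    return f["mtx"][0,0]*a[0]+f["mtx"][0,2], f["mtx"][1,1]*a[1]+f["mtx"][1,2]
E
python3 - <<'E'
from h import *
s=env.state(); print({k:np.round(v,3) for k,v in s.items()})
for n in("scene","top"):
    f=env.grab_frame(n); cv2.imwrite(f"pics/{n}0.png",f["pixels"][...,::-1]); W=cloud(f)
    np.savez(f"{n}0.npz",**f)
    R=cv2.Rodrigues(np.array(f["rvec"],float))[0]; print(n,"cam at",-R.T@np.ravel(f["tvec"]),f["k1"],f["mtx"][0,0])
    for o in("camera_mid","mount","pot","bottle","rake","tamper"):
        for r in env.silhouettes(n,o):
            m=r["region"]; p=W[m]; 
            print(o,round(r["score"],2),np.round(r["point"]),m.sum(),np.round(np.nanmedian(p,0),3),np.round(np.nanpercentile(p,2,axis=0),3),np.round(np.nanpercentile(p,98,axis=0),3))
E
```

```text
{'time': np.float64(0.0), 'q': array([ 1.235,  0.412, -0.013,  1.597,  0.006,  1.134, -0.082]), 'dq': array([-0.002,  0.001, -0.001,  0.001,  0.001,  0.002, -0.002]), 'tau': array([ 0.0000e+00, -5.8795e+01,  6.4200e-01, -2.9108e+01, -5.4000e-02,
        1.8000e-02,  0.0000e+00]), 'position': array([ 0.165, -0.602,  0.222]), 'eef_rot': array([ 0.991,  0.134, -0.   , -0.001]), 'wrist_force': array([-0.006, -0.478, -0.769]), 'torque': array([ 0.028, -0.013, -0.008]), 'grasp_force': np.float64(0.0), 'grip_width': np.float64(0.088)}
scene cam at [ 1.29268699 -0.73733876  0.85337822] -0.10048297638652169 447.15924770317196
camera_mid 0.69 [190. 182.] 302 [ 0.322 -0.181  0.017] [ 0.279 -0.199 -0.   ] [ 0.36  -0.136  0.06 ]
camera_mid 0.65 [199. 125.] 1191 [ 0.262 -0.326  0.033] [ 0.211 -0.39   0.001] [ 0.331 -0.268  0.108]
camera_mid 0.63 [213. 211.] 660 [ 0.484 -0.185  0.038] [ 0.437 -0.237  0.009] [ 0.514 -0.151  0.083]
mount 0.95 [180. 295.] 2317 [0.526 0.126 0.023] [0.398 0.045 0.003] [0.624 0.217 0.029]
pot 0.72 [180. 293.] 2300 [0.527 0.125 0.023] [0.399 0.045 0.003] [0.624 0.217 0.02
[... 796 characters left out ...]
-0.311  0.027] [ 0.208 -0.386  0.02 ] [ 0.328 -0.264  0.11 ]
mount 0.91 [206. 193.] 4447 [0.508 0.138 0.022] [0.399 0.056 0.008] [0.622 0.222 0.028]
pot 0.9 [119. 226.] 1719 [0.742 0.043 0.084] [ 0.702 -0.007  0.008] [0.803 0.098 0.175]
bottle 0.79 [135. 125.] 831 [0.681 0.31  0.121] [0.66  0.292 0.005] [0.714 0.341 0.191]
bottle 0.43 [121. 321.] 476 [ 0.746 -0.215  0.025] [ 0.723 -0.247  0.006] [ 0.779 -0.19   0.109]
rake 0.93 [162. 388.] 520 [ 0.637 -0.404  0.017] [ 0.537 -0.434 -0.001] [ 0.75  -0.381  0.024]
rake 0.22 [207. 193.] 4522 [0.506 0.138 0.022] [0.399 0.055 0.007] [0.622 0.225 0.028]
tamper 0.86 [120. 321.] 489 [ 0.746 -0.216  0.025] [ 0.723 -0.25   0.004] [ 0.779 -0.19   0.109]
```

Run:
```python
import cv2
a=cv2.imread("pics/top0.png"); cv2.imwrite("pics/top_crop.png",cv2.resize(a[140:340,110:410],None,fx=2.66,fy=2.66,interpolation=cv2.INTER_CUBIC))
a=cv2.imread("pics/scene0.png"); cv2.imwrite("pics/scene_crop.png",cv2.resize(a[120:320,90:390],None,fx=2.66,fy=2.66,interpolation=cv2.INTER_CUBIC))
```

```text
(no output)
```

View pics/top_crop.png

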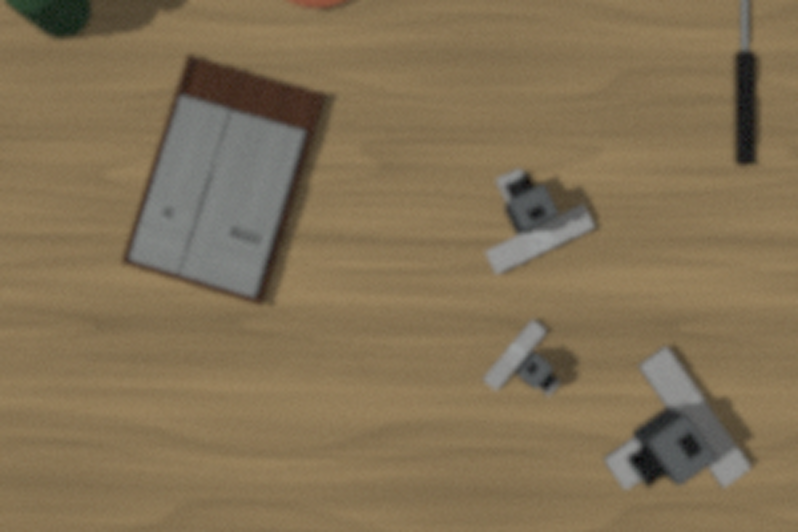

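View pics/scene_crop.png

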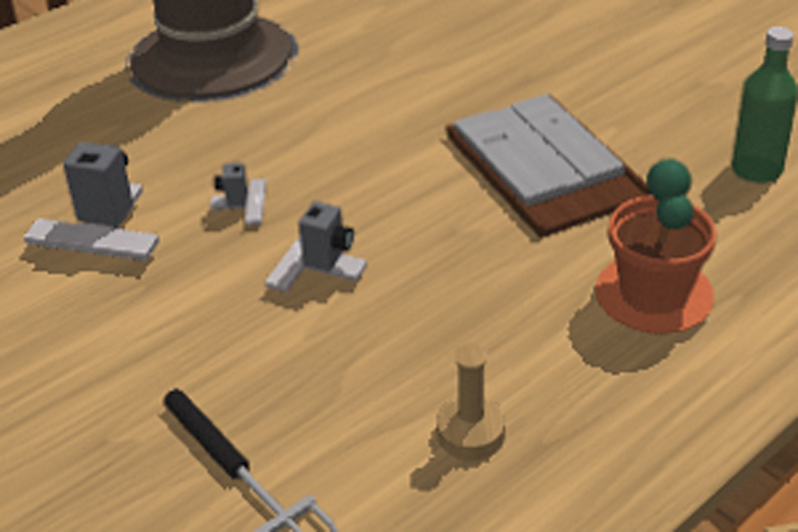

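```bash
cat > m.py <<'E'
from h import *
def rayz(f,u,v,z):
    p=cv2.undistortPoints(np.array([[[u,v]]],float),f["mtx"],np.array([f["k1"],0,0,0.]))[0,0]
    R=cv2.Rodrigues(np.array(f["rvec"],float))[0]; d=R.T@np.array([p[0],p[1],1]); c=-R.T@np.ravel(f["tvec"])
    return c+d*(z-c[2])/d[2]
def rect(p): 
    r=cv2.minAreaRect((p*1000).astype(np.float32)); return np.round(r[0],1),np.round(r[1],1),round(r[2],1)
def camfit(n,f):
    W=cloud(f); best=None
    for r in env.silhouettes(n,"camera_mid"):
        p=W[r["region"]]; p=p[~np.isnan(p[:,0])]
        t=p[p[:,2]>.074]
        if len(t)>5 and p[:,2].max()<.095: print(n,"top",len(t),rect(t[:,:2]),"mean",t.mean(0)*1000)
        b=p[(p[:,2]>.012)&(p[:,2]<.024)]
        if len(t)>5 and p[:,2].max()<.095:print(n,"bar",len(b),rect(b[:,:2]))
E
python3 - <<'E'
from m import *
for n in("top","scene"):
    f=env.grab_frame(n); camfit(n,f); W=cloud(f)
    r=env.silhouettes(n,"mount")[0]; m=r["region"]; 
    p=W[m];p=p[~np.isnan(p[:,0])]; p=p[p[:,2]>.006]; print(n,"mount",rect(p[:,:2]))
    # outline via contour in image, on z=.018
    c=max(cv2.findContours(m.astype(np.uint8),0,2)[0],key=cv2.contourArea)[:,0]
    q=np.array([rayz(f,u,v,.018)[:2] for u,v in c]); print("outl",rect(q))
    pl=p[(p[:,2]>.0235)&(p[:,2]<.028)]; print("plate",len(pl),rect(pl[:,:2]),pl[:,2].mean())
    g=f["pixels"].mean(2)
    if n=="top":
        # dark blobs on plate
        x0,y0=150,170; 
        for (cu,cv_) in((173,220),(202,228)):
            w=g[cv_-8:cv_+9,cu-10:cu+11]; d=np.clip(np.median(w)-8-w,0,None)
            vv,uu=np.mgrid[cv_-8:cv_+9,cu-10:cu+11]; u=(uu*d).sum()/d.sum(); v=(vv*d).sum()/d.sum()
            print(u,v,rayz(f,u,v,.025)*1000)
E
```

```text
top top 200 (array([ 482. , -170.3]), array([45.1, 40.3]), 26.0) mean [ 476.67673266 -172.04998787   79.81245121]
top bar 430 (array([ 477.9, -172.7]), array([ 87.5, 112.7]), 25.5)
top mount (array([510.6, 139.6]), array([154.2, 231.4]), 74.1)
outl (array([511.7, 140.1]), array([157. , 233.5]), 75.0)
plate 1591 (array([490.8, 142.3]), array([142. , 178.8]), 73.9) 0.025265397865380256
166.70787637088736 216.66134928547692 [480.61827136 212.45543781  25.        ]
207.36988377968666 231.10485093481554 [442.4992895   99.22683315  25.        ]
scene top 108 (array([ 479.3, -178.5]), array([32.1, 41. ]), 27.6) mean [ 480.53793671 -177.94208715   79.98696106]
scene bar 239 (array([ 485.3, -193. ]), array([88. , 76.3]), 24.1)
scene mount (array([572.5, 121.7]), array([158.4, 364.1]), 74.6)
outl (array([513.2, 133.9]), array([164.9, 253.1]), 74.5)
plate 944 (array([490.9, 143.8]), array([139.4, 183.8]), 74.6) 0.025482288225376577
```

Call:
{"name": "servo_tool", "arguments": {"steps": [[[0.65,0.894,0],[0,0,0.21],-1],[[0.65,0.894,0],[0,0,0.21],-1],[[0.65,0.894,0],[0,0,0.21],-1],[[0.65,0.894,0],[0,0,0.21],-1],[[0.65,0.894,0],[0,0,0.21],-1],[[0.65,0.894,0],[0,0,0.21],-1],[[0.65,0.894,0],[0,0,0.21],-1],[[0.65,0.894,0],[0,0,0.21],-1],[[0.65,0.894,0],[0,0,0.21],-1],[[0.65,0.894,0],[0,0,0.21],-1],[[0.65,0.894,0],[0,0,0.21],-1],[[0.65,0.894,0],[0,0,0.21],-1],[[0,0,0],[0,0,0],-1],[[0,0,0],[0,0,0],-1]], "squeeze": 25}}

```text
time: 2.4
position: [0.4777, -0.1728, 0.2226]
eef_rot: [0.975, 0.221, -0.0, -0.0]
wrist_force: [0.1, -0.5, 0.6]
grip_width: 0.088
grasp_force: 0.0
```

Run:
```python
from m import *
from scipy.spatial.transform import Rotation as Ro
s=env.state(); print(s["time"],s["position"],Ro.from_quat(s["eef_rot"]).as_matrix(),s["wrist_force"])
f=dict(np.load("top0.npz"))
g=f["pixels"].mean(2)
for (cu,cv_) in((173,220),(202,228)):
    w=g[cv_-4:cv_+5,cu-7:cu+8]; d=np.clip(np.median(w)-12-w,0,None)
    vv,uu=np.mgrid[cv_-4:cv_+5,cu-7:cu+8]; u=(uu*d).sum()/d.sum(); v=(vv*d).sum()/d.sum()
    print(u,v,rayz(f,u,v,.025)*1000)
c=np.array([511,140.]);a=np.radians(-15.8);ex=np.array([np.cos(a),np.sin(a)]);ey=np.array([-ex[1],ex[0]])
for s_ in(-24,-20):
  for y in(42,-42): print(s_,y,c+ex*(s_-28)+ey*y)
im=f["pixels"][...,::-1][165:265,140:250].astype(np.uint8)
f2=env.grab_frame("scene"); 
cv2.imwrite("pics/plate.png",cv2.resize(im,None,fx=6,fy=5.9,interpolation=cv2.INTER_CUBIC))
```

```text
2.4 [ 0.47765461 -0.17283583  0.22256793] [[ 9.02113677e-01  4.31498398e-01 -2.13340357e-04]
 [ 4.31498410e-01 -9.02113697e-01  9.95466125e-06]
 [-1.88161838e-04 -1.01036261e-04 -9.99999977e-01]] [ 0.08280143 -0.45204163  0.64992623]
172.771875 219.421875 [473.22952868 195.32576064  25.        ]
200.82250396196517 227.93185419968307 [450.90591221 117.33189047  25.        ]
-24 42 [472.40043471 194.57172857]
-24 -42 [449.52889396 113.74541712]
-20 42 [476.24930669 193.48260759]
-20 -42 [453.37776593 112.65629613]
```

View pics/plate.png

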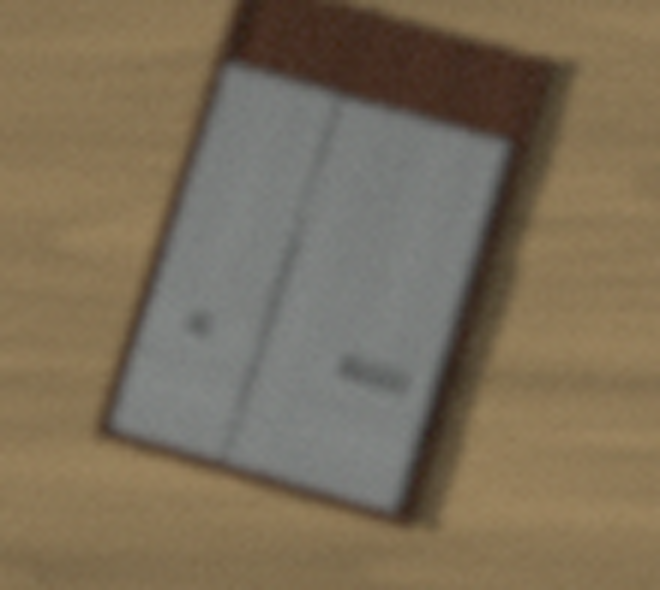

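Call:
{"name": "servo_tool", "arguments": {"steps": [[[0,0,-0.9],[0,0,0],-1],[[0,0,-0.9],[0,0,0],-1],[[0,0,-0.9],[0,0,0],-1],[[0,0,-0.9],[0,0,0],-1],[[0,0,-0.7],[0,0,0],-1],[[0,0,-0.4],[0,0,0],-1],[[0,0,0],[0,0,0],-1],[[0,0,0],[0,0,0],-1],[[0,0,0],[0,0,0],0.4],[[0,0,0],[0,0,0],0.4],[[0,0,0],[0,0,0],0.4],[[0,0,0],[0,0,0],0.4],[[0,0,0],[0,0,0],1],[[0,0,0],[0,0,0],1],[[0,0,0],[0,0,0],1],[[0,0,0],[0,0,0],1],[[0,0,0],[0,0,0],1]], "squeeze": 25}}

```text
time: 4.15
position: [0.4774, -0.1735, 0.0347]
eef_rot: [0.975, 0.22, -0.0, -0.0]
wrist_force: [-1.0, 0.9, 1.5]
grip_width: 0.0396
grasp_force: 25.0
```

Call:
{"name": "servo_tool", "arguments": {"steps": [[[0,0,0.2],[0,0,0],1],[[0,0,0.4],[0,0,0],1],[[0,0,0.6],[0,0,0],1],[[0,0,0.8],[0,0,0],1],[[0,0,0.8],[0,0,0],1],[[0,0,0.4],[0,0,0],1],[[0,0,0],[0,0,0],1],[[0,0,0],[0,0,0],1],[[0,0,0],[0,0,0],1]], "squeeze": 30}}

```text
time: 5.05
position: [0.4763, -0.1734, 0.1612]
eef_rot: [0.975, 0.22, -0.001, -0.001]
wrist_force: [0.3, -0.2, -5.3]
grip_width: 0.0401
grasp_force: 30.0
```

Run:
```python
from m import *
s=env.state(); print(s["position"],s["wrist_force"],s["torque"],s["grip_width"])
f=env.grab_frame("scene"); cv2.imwrite("pics/lift.png",cv2.resize(f["pixels"][100:280,130:330,::-1],None,fx=3.2,fy=3.2,interpolation=cv2.INTER_CUBIC))
W=cloud(f)
for r in env.silhouettes("scene","camera_mid"):
    p=W[r["region"]]; print(r["score"],r["point"],np.nanpercentile(p,[3,50,97],axis=0).round(3).tolist())
```

```text
[ 0.47629088 -0.17337594  0.16123702] [ 0.33197368 -0.23046181 -5.26217153] [-0.05874634 -0.01985375 -0.01458946] 0.040146083155932946
0.95 [199.4, 125.9] [[0.217, -0.385, 0.016], [0.263, -0.326, 0.034], [0.326, -0.282, 0.108]]
0.72 [177.7, 209.2] [[0.444, -0.235, 0.14], [0.492, -0.176, 0.149], [0.513, -0.151, 0.207]]
0.51 [191.7, 180.3] [[0.302, -0.197, 0.009], [0.326, -0.183, 0.026], [0.358, -0.16, 0.059]]
```

View pics/lift.png

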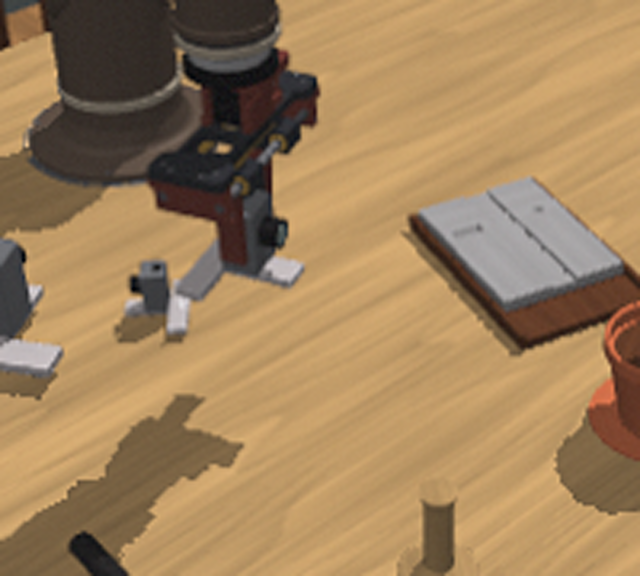

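Call:
{"name": "servo_tool", "arguments": {"steps": [[[0.03,0.3,0],[0,0,-0.4],1],[[0.03,0.665,0],[0,0,-0.858],1],[[0.03,0.665,0],[0,0,-0.858],1],[[0.03,0.665,0],[0,0,-0.858],1],[[0.03,0.665,0],[0,0,-0.858],1],[[0.03,0.665,0],[0,0,-0.858],1],[[0.03,0.665,0],[0,0,-0.858],1],[[0.03,0.665,0],[0,0,-0.858],1],[[0.03,0.665,0],[0,0,-0.858],1],[[0.03,0.665,0],[0,0,-0.858],1],[[0.03,0.665,0],[0,0,-0.858],1],[[0.03,0.665,0],[0,0,-0.858],1],[[0.03,0.365,0],[0,0,-0.458],1],[[0,0,0],[0,0,0],1],[[0,0,0],[0,0,0],1],[[0,0,0],[0,0,0],1],[[0,0,0],[0,0,0],1],[[0,0,0],[0,0,0],1]]}}

```text
time: 6.95
position: [0.4931, 0.1447, 0.1627]
eef_rot: [0.99, -0.138, 0.0, 0.0]
wrist_force: [-0.4, 0.6, -3.4]
grip_width: 0.0399
grasp_force: 30.0
```

Run:
```python
from m import *
s=env.state(); q=s["eef_rot"]; print(s["time"],s["position"],s["wrist_force"],s["torque"],s["grip_width"],np.degrees(2*np.arctan2(q[1],q[0])),q)
for n in("top","scene"):
  f=env.grab_frame(n); W=cloud(f); np.savez(n+"1.npz",**f)
  for r in env.silhouettes(n,"camera_mid"):
    p=W[r["region"]]; p=p[~np.isnan(p[:,0])]; 
    if p[:,1].mean()>0:
        b=p[(p[:,2]>.136)&(p[:,2]<.15)]; print(n,r["point"],len(p),np.percentile(p,[3,50,97],axis=0).round(3).tolist(),"bar",len(b),rect(b[:,:2]),"all",rect(p[:,:2]))
a=np.load("scene1.npz")["pixels"][80:260,200:400,::-1]; b=np.load("top1.npz")["pixels"][130:310,100:300,::-1]
cv2.imwrite("pics/over.png",cv2.resize(np.hstack([a,b]),None,fx=2,fy=2,interpolation=cv2.INTER_CUBIC))
```

```text
6.95 [0.4930836  0.14469691 0.16265501] [-0.38401897  0.56361226 -3.38723777] [ 0.02089587 -0.04490169  0.01563175] 0.03988498870175716 -15.826034679885524 [ 9.90478202e-01 -1.37669580e-01  3.56099394e-05  1.30121556e-04]
top [227.2, 194.5] 86 [[0.44, 0.1, 0.143], [0.448, 0.116, 0.146], [0.538, 0.143, 0.149]] bar 84 (array([486. , 129.6]), array([109.6,  26.1]), 22.7) all (array([499.9, 123.3]), array([130.3,  38.6]), 16.5)
scene [136.4, 293.9] 443 [[0.447, 0.102, 0.138], [0.505, 0.13, 0.162], [0.534, 0.158, 0.208]] bar 172 (array([495.4, 134.6]), array([109.6,  84. ]), 64.8) all (array([407.3, 213.9]), array([ 98.9, 313. ]), 42.4)
```

View pics/over.png

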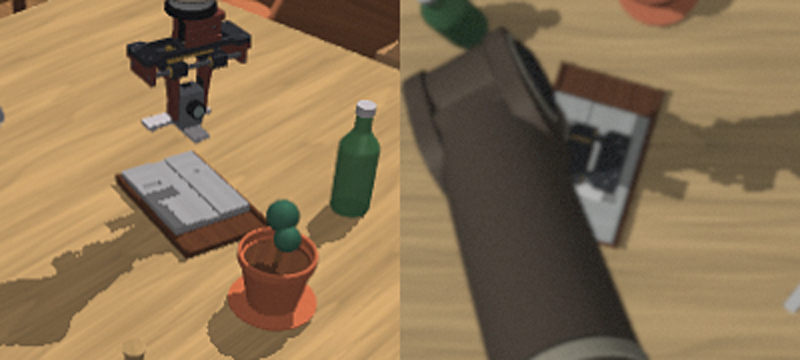

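Call:
{"name": "servo_tool", "arguments": {"steps": [[[-0.06,0.032,-0.4],[0,0,0],1],[[0,0,-0.6],[0,0,0],1],[[0,0,-0.6],[0,0,0],1],[[0,0,-0.4],[0,0,0],1],[[0,0,-0.25],[0,0,0],1],[[0,0,-0.1],[0,0,0],1],[[0,0,0],[0,0,0],1],[[0,0,0],[0,0,0],1],[[0,0,0],[0,0,0],1],[[0,0,0],[0,0,0],1],[[0,0,0],[0,0,0],1]]}}

```text
time: 8.25
position: [0.4908, 0.1469, 0.0691]
eef_rot: [0.991, -0.137, 0.0, -0.0]
wrist_force: [0.0, -0.8, -4.6]
grip_width: 0.0399
grasp_force: 30.0
```

```bash
cat > st.py <<'E'
from h import *
s=env.state(); q=s["eef_rot"]
a=np.radians(-15.8);ex=np.array([np.cos(a),np.sin(a)]);ey=np.array([-ex[1],ex[0]])
d=s["position"]*1000-[490.7,146,56.7]; F=s["wrist_force"];M=s["torque"]
print(round(s["time"],2),"mount-axes offset mm",np.round([d[:2]@ex,d[:2]@ey,d[2]],2),"F",np.round([F[:2]@ex,F[:2]@ey,F[2]],2),"M",np.round([M[:2]@ex,M[:2]@ey,M[2]],3),"w",round(s["grip_width"]*1000,2), "yaw",round(np.degrees(2*np.arctan2(q[1],q[0])),2),"tilt",np.round(q[2:],4))
E
python3 st.py
python3 - <<'E'
from m import *
f=env.grab_frame("scene"); W=cloud(f); np.savez("scene2.npz",**f)
a=f["pixels"][120:240,230:380,::-1]
cv2.imwrite("pics/near.png",cv2.resize(a,None,fx=5,fy=5,interpolation=cv2.INTER_CUBIC))
E
```

```text
8.25 mount-axes offset mm [-0.15  0.92 12.38] F [ 0.26 -0.73 -4.6 ] M [ 0.097  0.036 -0.037] w 39.87 yaw -15.76 tilt [ 0.0004 -0.0001]
```

View pics/near.png

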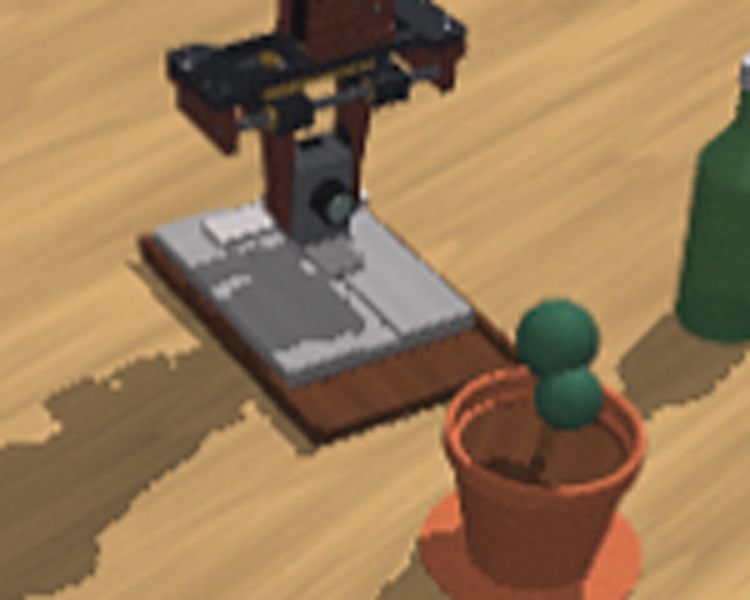

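Call:
{"name": "servo_tool", "arguments": {"steps": [[[-0.006,-0.022,-0.04],[0,0,0],1],[[0,0,-0.04],[0,0,0],1],[[0,0,-0.04],[0,0,0],1],[[0,0,-0.03],[0,0,0],1],[[0,0,-0.025],[0,0,0],1],[[0,0,-0.025],[0,0,0],1],[[0,0,0],[0,0,0],1],[[0,0,0],[0,0,0],1]]}}

```text
time: 9.1
position: [0.4903, 0.146, 0.0607]
eef_rot: [0.991, -0.137, 0.0, -0.0]
wrist_force: [-0.4, 0.6, -4.1]
grip_width: 0.0397
grasp_force: 30.0
```

```bash
python3 st.py
```

```text
9.1 mount-axes offset mm [-0.35 -0.08  3.95] F [-0.55  0.42 -4.13] M [ 0.01  -0.003  0.003] w 39.65 yaw -15.76 tilt [ 0. -0.]
```

Call:
{"name": "servo_tool", "arguments": {"steps": [[[0,0,-0.01],[0,0,0],1],[[0,0,-0.01],[0,0,0],1],[[0,0,-0.01],[0,0,0],1],[[0,0,-0.01],[0,0,0],1],[[0,0,-0.01],[0,0,0],1],[[0,0,0],[0,0,0],1],[[0,0,0],[0,0,0],1]]}}

```text
time: 9.8
position: [0.4903, 0.146, 0.0587]
eef_rot: [0.991, -0.137, 0.0, 0.0]
wrist_force: [-0.3, 0.1, -4.9]
grip_width: 0.0397
grasp_force: 30.0
```

```bash
python3 st.py
```

```text
9.8 mount-axes offset mm [-0.34 -0.09  1.95] F [-0.34  0.04 -4.89] M [ 0.012 -0.04  -0.002] w 39.71 yaw -15.76 tilt [0. 0.]
```

Call:
{"name": "servo_tool", "arguments": {"steps": [[[0,0,-0.01],[0,0,0],1],[[0,0,-0.01],[0,0,0],1],[[0,0,-0.01],[0,0,0],1],[[0,0,0],[0,0,0],1],[[0,0,0],[0,0,0],1]]}}

```text
time: 10.3
position: [0.4905, 0.1461, 0.0576]
eef_rot: [0.991, -0.137, 0.0, -0.0]
wrist_force: [1.4, 0.8, -3.2]
grip_width: 0.0401
grasp_force: 30.0
```

```bash
python3 st.py
```

```text
10.3 mount-axes offset mm [-0.19  0.06  0.85] F [ 1.12  1.16 -3.23] M [ 0.14  -0.112  0.056] w 40.06 yaw -15.76 tilt [ 0.0002 -0.0001]
```

Call:
{"name": "servo_tool", "arguments": {"steps": [[[0.015,0.006,0],[0,0,0],1],[[0,0,-0.01],[0,0,0],1],[[0,0,-0.01],[0,0,0],1],[[0,0,0],[0,0,0],1],[[0,0,0],[0,0,0],1]]}}

```text
time: 10.8
position: [0.4911, 0.1463, 0.0569]
eef_rot: [0.991, -0.137, 0.0, -0.0]
wrist_force: [-0.4, -1.5, 0.5]
grip_width: 0.0397
grasp_force: 30.0
```

```bash
python3 st.py
```

```text
10.8 mount-axes offset mm [0.35 0.39 0.17] F [-0.01 -1.57  0.5 ] M [ 0.076  0.073 -0.014] w 39.74 yaw -15.77 tilt [ 0.0002 -0.0001]
```

Call:
{"name": "servo_tool", "arguments": {"steps": [[[-0.001,-0.005,0],[0,0,0],1],[[0,0,-0.01],[0,0,0],1],[[0,0,0],[0,0,0],1],[[0,0,0],[0,0,0],1]]}}

```text
time: 11.2
position: [0.4912, 0.1463, 0.0567]
eef_rot: [0.991, -0.137, 0.0, -0.0]
wrist_force: [-1.2, 0.5, 6.1]
grip_width: 0.0395
grasp_force: 30.0
```

```bash
python3 st.py
```

```text
11.2 mount-axes offset mm [0.41 0.39 0.03] F [-1.32  0.13  6.11] M [ 0.052  0.41  -0.104] w 39.47 yaw -15.76 tilt [ 0.0003 -0.0002]
```

Call:
{"name": "servo_tool", "arguments": {"steps": [[[-0.004,0,-0.004],[0,0,0],1],[[-0.004,0,-0.004],[0,0,0],1],[[0,0,0],[0,0,0],1]], "squeeze": 40}}

```text
time: 11.5
position: [0.4912, 0.1463, 0.0567]
eef_rot: [0.991, -0.137, 0.001, -0.0]
wrist_force: [0.5, 0.4, 7.3]
grip_width: 0.0401
grasp_force: 40.0
```

```bash
python3 st.py
```

```text
11.5 mount-axes offset mm [ 0.38  0.39 -0.01] F [0.41 0.53 7.28] M [-0.076  0.399 -0.048] w 40.1 yaw -15.77 tilt [ 0.0006 -0.0002]
```

Call:
{"name": "servo_tool", "arguments": {"steps": [[[0,0,-0.01],[0,0,0],1],[[0,0,-0.01],[0,0,0],1],[[0,0,-0.008],[0,0,0],1],[[0,0,0],[0,0,0],1]]}}

```text
time: 11.9
position: [0.4913, 0.1463, 0.0565]
eef_rot: [0.991, -0.137, 0.001, -0.0]
wrist_force: [-4.4, -1.7, 19.1]
grip_width: 0.0399
grasp_force: 40.0
```

```bash
python3 st.py
```

```text
11.9 mount-axes offset mm [ 0.48  0.41 -0.16] F [-3.8  -2.85 19.1 ] M [-0.511  1.223 -0.033] w 39.93 yaw -15.76 tilt [ 0.0009 -0.0001]
```

Call:
{"name": "servo_tool", "arguments": {"steps": [[[-0.014,-0.004,0.01],[0,0,0],1],[[0,0,0],[0,0,0],1],[[0,0,0],[0,0,0],1]]}}

```text
time: 12.2
position: [0.4912, 0.1463, 0.0566]
eef_rot: [0.991, -0.137, 0.001, -0.0]
wrist_force: [-1.0, -0.9, 13.2]
grip_width: 0.0399
grasp_force: 40.0
```

```bash
python3 st.py
```

```text
12.2 mount-axes offset mm [ 0.37  0.37 -0.1 ] F [-0.75 -1.1  13.23] M [-0.2    0.622 -0.019] w 39.86 yaw -15.76 tilt [ 0.0012 -0.0004]
```

Call:
{"name": "servo_tool", "arguments": {"steps": [[[0,0,0.012],[0,0,0],1],[[0,0,0.012],[0,0,0],1],[[0,0,0.006],[0,0,0],1],[[0,0,0],[0,0,0],1],[[0,0,0],[0,0,0],1]], "squeeze": 15}}

```text
time: 12.7
position: [0.491, 0.1462, 0.0567]
eef_rot: [0.991, -0.137, 0.001, -0.0]
wrist_force: [5.3, 1.2, 1.2]
grip_width: 0.0397
grasp_force: 15.0
```

```bash
python3 st.py
```

```text
12.7 mount-axes offset mm [ 0.24  0.27 -0.  ] F [4.74 2.59 1.22] M [ 0.68  -1.09  -0.142] w 39.75 yaw -15.77 tilt [ 0.0008 -0.0005]
```

Call:
{"name": "servo_tool", "arguments": {"steps": [[[0.011,0.003,0],[0,0,0],1],[[0,0,0],[0,0,0],1],[[0,0,0],[0,0,0],1]], "squeeze": 10}}

```text
time: 13.0
position: [0.491, 0.1462, 0.0567]
eef_rot: [0.991, -0.137, 0.001, -0.0]
wrist_force: [4.8, 1.1, 3.1]
grip_width: 0.0395
grasp_force: 10.0
```

```bash
python3 st.py
```

```text
13.0 mount-axes offset mm [ 0.26  0.28 -0.04] F [4.27 2.38 3.06] M [ 0.744 -1.152 -0.164] w 39.47 yaw -15.76 tilt [ 0.0005 -0.0003]
```

Call:
{"name": "servo_tool", "arguments": {"steps": [[[0.012,0.004,0],[0,0,0],1],[[0.01,0.003,0],[0,0,0],1],[[0,0,0],[0,0,0],1],[[0,0,0],[0,0,0],1]], "squeeze": 10}}

```text
time: 13.4
position: [0.4911, 0.1462, 0.0566]
eef_rot: [0.991, -0.137, -0.0, 0.0]
wrist_force: [3.1, 0.3, 5.9]
grip_width: 0.04
grasp_force: 10.0
```

```bash
python3 st.py
```

```text
13.4 mount-axes offset mm [ 0.35  0.36 -0.07] F [2.89 1.13 5.91] M [ 0.535 -0.682 -0.135] w 40.03 yaw -15.75 tilt [-0.0001  0.0001]
```

Call:
{"name": "servo_tool", "arguments": {"steps": [[[0.006,0.002,0],[0,0,0],1],[[0.004,0.001,0],[0,0,0],1],[[0,0,0],[0,0,0],1],[[0,0,0],[0,0,0],0],[[0,0,0],[0,0,0],0],[[0,0,0],[0,0,0],-0.4],[[0,0,0],[0,0,0],-0.4],[[0,0,0],[0,0,0],-0.4]], "squeeze": 4}}

```text
time: 14.2
position: [0.4914, 0.1463, 0.0562]
eef_rot: [0.991, -0.137, -0.0, 0.0]
wrist_force: [-0.0, 0.6, 1.1]
grip_width: 0.0612
grasp_force: 0.0
```

```bash
python3 st.py
```

```text
14.2 mount-axes offset mm [ 0.6   0.46 -0.5 ] F [-0.19  0.56  1.06] M [ 0.083 -0.009 -0.053] w 61.17 yaw -15.76 tilt [-0.0003  0.0002]
```

Call:
{"name": "servo_tool", "arguments": {"steps": [[[0,0,0.1],[0,0,0],-0.4],[[0,0,0.4],[0,0,0],-0.4],[[0,0,0.6],[0,0,0],-0.4],[[0,0,0.6],[0,0,0],-0.4],[[0,0,0.25],[0,0,0],-0.4],[[0,0,0],[0,0,0],1],[[0,0,0],[0,0,0],1],[[0,0,0],[0,0,0],1],[[0,0,0],[0,0,0],1],[[0,0,0],[0,0,0],1],[[0,0,0],[0,0,0],1],[[0,0,0],[0,0,0],1]]}}

```text
time: 15.4
position: [0.4917, 0.1464, 0.1342]
eef_rot: [0.991, -0.137, -0.0, 0.0]
wrist_force: [-0.6, -0.1, -0.2]
grip_width: 0.009
grasp_force: 0.0
```

```bash
python3 st.py;  python3 - <<'E'
from m import *
f=env.grab_frame("scene"); W=cloud(f); np.savez("scene3.npz",**f)
for r in env.silhouettes("scene","camera_mid"):
    p=W[r["region"]]; p=p[~np.isnan(p[:,0])]
    if p[:,1].mean()>0:
        t=p[p[:,2]>.099]; b=p[(p[:,2]>.028)&(p[:,2]<.045)]; print(len(p),len(t),t.mean(0) if len(t) else p.max(0),t[:,2].std(),"bar z",np.percentile(b,[5,50,95],axis=0).round(4).tolist())
a=f["pixels"][120:240,230:380,::-1]
cv2.imwrite("pics/seat.png",cv2.resize(a,None,fx=5,fy=5,interpolation=cv2.INTER_CUBIC))
E
```

```text
15.4 mount-axes offset mm [ 0.82  0.64 77.53] F [-0.57 -0.22 -0.16] M [ 0.006  0.031 -0.005] w 9.05 yaw -15.76 tilt [-0.0002  0.    ]
463 71 [0.4911245  0.13958874 0.10303739] 0.0018152589525348547 bar z [[0.4403, 0.1013, 0.0358], [0.4641, 0.1282, 0.0405], [0.5291, 0.1945, 0.044]]
```

View pics/seat.png

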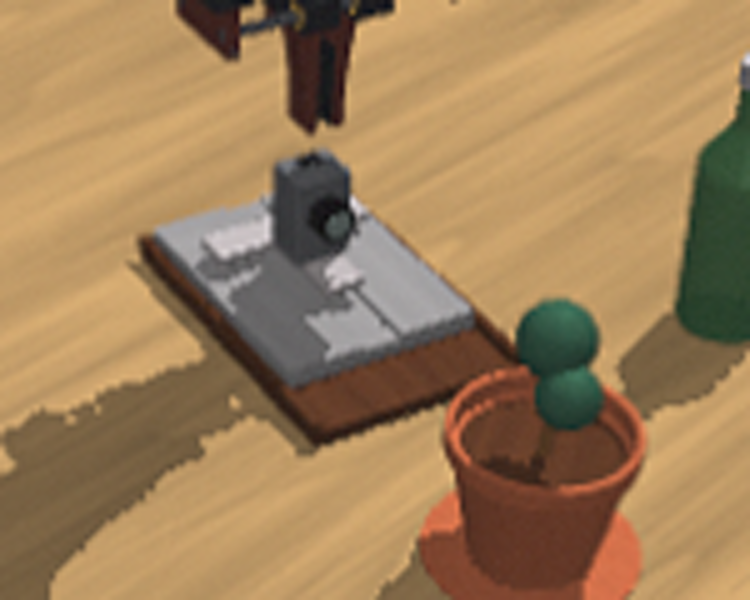

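Call:
{"name": "servo_tool", "arguments": {"steps": [[[-0.01,0,-0.25],[0,0,0],1],[[0,0,-0.25],[0,0,0],1],[[0,0,-0.12],[0,0,0],1],[[0,0,-0.05],[0,0,0],1],[[0,0,0],[0,0,0],1],[[0,0,-0.01],[0,0,0],1],[[0,0,-0.01],[0,0,0],1],[[0,0,0],[0,0,0],1]]}}

```text
time: 16.3
position: [0.4915, 0.1464, 0.107]
eef_rot: [0.991, -0.137, 0.0, -0.0]
wrist_force: [-0.1, -0.1, -0.1]
grip_width: 0.0006
grasp_force: 0.0
```

```bash
python3 st.py
```

```text
16.3 mount-axes offset mm [ 0.62  0.62 50.32] F [-0.06 -0.12 -0.09] M [ 0.064 -0.023 -0.042] w 0.62 yaw -15.76 tilt [ 0.0002 -0.0001]
```

Top expected at about 103 mm; lower 3.2 mm gently.

Call:
{"name": "servo_tool", "arguments": {"steps": [[[0,0,-0.02],[0,0,0],1],[[0,0,-0.02],[0,0,0],1],[[0,0,-0.01],[0,0,0],1],[[0,0,-0.01],[0,0,0],1],[[0,0,-0.01],[0,0,0],1],[[0,0,-0.01],[0,0,0],1],[[0,0,0],[0,0,0],1]]}}

```text
time: 17.0
position: [0.4913, 0.1464, 0.1036]
eef_rot: [0.991, -0.137, -0.0, 0.0]
wrist_force: [-0.1, 0.3, -0.4]
grip_width: 0.0004
grasp_force: 0.0
```

```bash
python3 st.py
```

```text
17.0 mount-axes offset mm [ 0.46  0.52 46.87] F [-0.17  0.25 -0.35] M [0.073 0.058 0.066] w 0.39 yaw -15.76 tilt [-0.  0.]
```

Call:
{"name": "servo_tool", "arguments": {"steps": [[[0,0,-0.01],[0,0,0],1],[[0,0,-0.01],[0,0,0],1],[[0,0,-0.01],[0,0,0],1],[[0,0,0],[0,0,0],1]]}}

```text
time: 17.4
position: [0.4917, 0.1464, 0.103]
eef_rot: [0.991, -0.137, 0.0, -0.0]
wrist_force: [-2.3, -1.3, 7.6]
grip_width: 0.0006
grasp_force: 3.5
```

```bash
python3 st.py
```

```text
17.4 mount-axes offset mm [ 0.81  0.65 46.35] F [-1.86 -1.93  7.64] M [-0.267  0.314 -0.036] w 0.62 yaw -15.77 tilt [ 0.0004 -0.    ]
```

Call:
{"name": "servo_tool", "arguments": {"steps": [[[-0.002,0,-0.006],[0,0,0],1],[[0,0,-0.006],[0,0,0],1],[[0,0,0],[0,0,0],1]]}}

```text
time: 17.7
position: [0.4918, 0.1464, 0.103]
eef_rot: [0.991, -0.137, 0.001, -0.0]
wrist_force: [-2.9, -2.6, 10.5]
grip_width: 0.0003
grasp_force: 5.3
```

```bash
python3 st.py
```

```text
17.7 mount-axes offset mm [ 0.9   0.71 46.31] F [-2.08 -3.34 10.55] M [-0.425  0.446 -0.028] w 0.28 yaw -15.77 tilt [ 0.0007 -0.0001]
```

Call:
{"name": "servo_tool", "arguments": {"steps": [[[-0.004,-0.004,-0.006],[0,0,0],1],[[0,0,-0.005],[0,0,0],1],[[0,0,0],[0,0,0],1]]}}

```text
time: 18.0
position: [0.4918, 0.1464, 0.1029]
eef_rot: [0.991, -0.137, 0.001, -0.0]
wrist_force: [-2.0, -1.6, 14.5]
grip_width: 0.0007
grasp_force: 6.9
```

```bash
python3 st.py
```

```text
18.0 mount-axes offset mm [ 0.97  0.7  46.24] F [-1.46 -2.1  14.53] M [-0.558  0.603 -0.002] w 0.66 yaw -15.77 tilt [ 0.0009 -0.0002]
```

14.5 N; hold it about a second and a bit.

Call:
{"name": "servo_tool", "arguments": {"steps": [[[0,0,0],[0,0,0],1],[[0,0,0],[0,0,0],1],[[0,0,0],[0,0,0],1],[[0,0,0],[0,0,0],1],[[0,0,0],[0,0,0],1],[[0,0,0],[0,0,0],1]]}}

```text
time: 18.6
position: [0.4918, 0.1464, 0.1029]
eef_rot: [0.991, -0.137, 0.001, -0.0]
wrist_force: [-3.8, -0.6, 14.5]
grip_width: 0.0004
grasp_force: 6.8
```

Call:
{"name": "servo_tool", "arguments": {"steps": [[[0,0,0],[0,0,0],1],[[0,0,0],[0,0,0],1],[[0,0,0],[0,0,0],1],[[0,0,0],[0,0,0],1],[[0,0,0],[0,0,0],1],[[0,0,0],[0,0,0],1]]}}

```text
time: 19.2
position: [0.4918, 0.1464, 0.1029]
eef_rot: [0.991, -0.137, 0.001, -0.0]
wrist_force: [-1.9, -1.2, 13.9]
grip_width: 0.0004
grasp_force: 6.8
```

Release slowly, retreat upward, and check.

Call:
{"name": "servo_tool", "arguments": {"steps": [[[0,0,0.02],[0,0,0],1],[[0,0,0.02],[0,0,0],1],[[0,0,0.1],[0,0,0],1],[[0,0,0.5],[0,0,0],1],[[0,0,0.9],[0,0,0],1],[[0,0,0.9],[0,0,0],1],[[0,0,0.9],[0,0,0],1],[[-0.3,-0.8,0.3],[0,0,0],1],[[-0.3,-0.8,0],[0,0,0],1],[[-0.3,-0.8,0],[0,0,0],1],[[-0.3,-0.8,0],[0,0,0],1],[[-0.3,-0.8,0],[0,0,0],1],[[0,-0.8,0],[0,0,0],1],[[0,0,0],[0,0,0],1],[[0,0,0],[0,0,0],1]]}}

```text
time: 20.7
position: [0.431, -0.0459, 0.2472]
eef_rot: [0.99, -0.138, 0.0, -0.0]
wrist_force: [-0.5, 0.1, -0.1]
grip_width: 0.0008
grasp_force: 0.0
```

```bash
python3 st.py;  python3 - <<'E'
from m import *
ims=[]
for n,sl in(("scene",np.s_[120:240,230:380]),("top",np.s_[155:275,120:270])):
  f=env.grab_frame(n); W=cloud(f); ims.append(f["pixels"][sl][...,::-1])
  for r in env.silhouettes(n,"camera_mid"):
    p=W[r["region"]]; p=p[~np.isnan(p[:,0])]
    if p[:,1].mean()>0:
        t=p[p[:,2]>.097]; b=p[(p[:,2]>.03)&(p[:,2]<.046)]; print(n,"top",t.mean(0).round(4),rect(t[:,:2]),"bar",rect(b[:,:2]))
        A=np.c_[b[:,:2]-b[:,:2].mean(0),np.ones(len(b))]; print("bar plane",np.linalg.lstsq(A,b[:,2],rcond=None)[0])
cv2.imwrite("pics/final.png",cv2.resize(np.hstack(ims),None,fx=2.66,fy=2.66,interpolation=cv2.INTER_CUBIC))
E
```

```text
20.7 mount-axes offset mm [  -5.17 -200.91  190.47] F [-0.54 -0.05 -0.13] M [ 0.063  0.022 -0.062] w 0.77 yaw -15.85 tilt [ 0.     -0.0001]
scene top [0.4939 0.1383 0.1022] (array([492.4, 140. ]), array([34.3, 29.3]), 73.5) bar (array([492.1, 144.2]), array([110.6,  85.8]), 73.3)
bar plane [-0.00513644 -0.01431674  0.04119664]
top top [0.4906 0.1439 0.102 ] (array([490.8, 144.6]), array([40., 34.]), 74.5) bar (array([492.1, 145.4]), array([113.5,  88.1]), 74.6)
bar plane [0.00154729 0.00265669 0.03998504]
```

View pics/final.png

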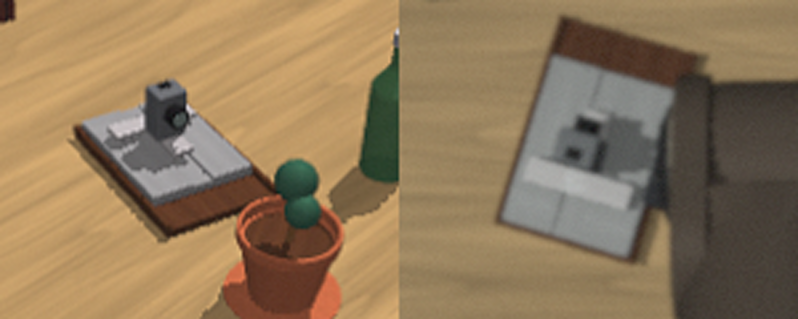

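The final picture shows the camera level on the plate. Its top is at about 102–103 mm and it faces the same way as the mount.

```bash
python3 -c "
from station import env
print(env.close_job())"
```

```text
the job is handed in; nothing more can be done
None
```

I put the middle-sized camera back on its mount, seated and level and facing the mount's way, then let go and pressed it home at about 14.5 N for a little over a second; while I was seating it, the press briefly reached about 19 N. I steered clear of the other things on the bench, and the job is handed in, with no verdict returned.

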